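Gauge a guide carriage under the dial comparator

TASK

Check the height of the linear-guide carriage on the granite dial comparator: slide it over the granite, without lifting it, square against the long guide rail and along the rail under the indicator's sprung spindle until its end is home against the head of the end stop's adjusting screw. Press it against the screw steadily and gently for about two seconds while the needle settles, then let go and leave it there, still touching rail and screw, with the spindle resting on its flat top. Do not ram it, do not knock the indicator, and leave the other parts on the granite where they are.

Things in the scene. Friction and masses are not known exactly. Their poses are not given: they have to be found in the camera images.
- gauge_stand: Granite dial comparator, fixed: dark slab 300 (x) x 440 (y) x 30 mm, origin under its centre, own x away from the robot, own y left. Steel guide rail on it along y, 22 mm high, 16 wide: its face (towards the robot) at x = +62 mm, from y = -165 to +150. Column 25 mm thick, 180 high, behind the rail at (112, -119) mm; 88 mm above the granite a 12 mm arm reaches forward to the indicator.
- end_stop: Steel end stop across the rail's right-hand end, fixed to the granite: block 70 mm wide, 28 high; origin at the middle of the foot of its face, which looks along the stand's +y, at (14, -164) mm in the stand. A round-headed adjusting screw (head 16 mm diameter, axis 16 mm above the granite) stands 4 to 24 mm out of the face; its setting differs each time and is not given.
- indicator: Dial indicator of 47 mm diameter and 19 mm thickness, fixed, its face to the robot; origin at the dial's centre, 88 mm above the granite, over the stand's own (14, -119) mm. Dial and stem reach from 46 to 120 mm above the granite, the spindle below it down to 26 mm.
- spindle (a joint): Lift of the indicator's sprung spindle in m: 0 hanging free, up to 0.012; about 0.006 when it rests on the carriage's flat top. Its spring pushes down with 2 to 4 N. The dial's needle turns with it.
- spindle_tip (a point): Lowest point of the spindle's polished ball tip (8 mm diameter); hanging free it is 26 mm above the granite, 45 mm in front of the end stop block's face and 48 mm in front of the rail's face.
- carriage: Loose flanged linear-guide carriage, steel with black end caps, about 0.4 kg: 116 mm long (own y), 96 wide (own x), 32 high, too wide to grip; origin at the centre of its underside, z up; both ends alike. Sides upright from 14 to 28 mm height; end faces (90 mm wide) upright to 22 mm, then sloping up at 35 degrees to the flat top, so that an end lifts the spindle as it slides in.
- flange_sleeve: Bystander: printed flanged sleeve, 54 mm diameter, 69 mm high, standing on the granite's front right corner; origin at the centre of its underside.
- ivory_block: Bystander: small printed block 26 x 40 x 12 mm on the granite behind the rail; origin at the centre of its underside.
- purple_block: Bystander: small printed block 30 x 44 x 10 mm on the granite behind the rail; origin at the centre of its underside.

How it is judged:
By the outcome, as a careful person would: the job done as asked, in the order asked, and still so for the second after the job is handed in, with the robot touching nothing.
It also fails if it takes over 54 s, if anything falls off the work surface, if the arm or the gripper's body presses on something with over 40 N, if the wrist force passes 120 N, or if a joint passes its speed limit or range.

ROBOT

A 6-joint arm with a two-finger parallel gripper is mounted at the origin on a cart in front of the work surface, level with it; the furniture and walls round the work are solid. World frame = base frame: x ahead of the robot, y to its left, z up, the work surface at z = 0. Lengths are in m, angles in rad, forces in N, time in s.
With the tool pointing down it reaches from about 0.3 to 0.875 m from the base axis. Payload 4.2 kg.
Tool frame: the origin (TCP) lies at the very end of the fingers, on their centre line; the grasp point (between the pads) lies r.hold_point_z behind it (r.hold_point_z is the distance from the TCP to the grasp point, in m); z points along the fingers, y is the line along which they close (so a half turn about z gives the same grasp; the last joint's range is limited). The gripper opens to 85 mm and grips with 20 to 120 N. Pads are 22 mm wide; open, the fingers measure 114 mm over their backs; the gripper's body (76 mm by 85 mm) begins 54 mm behind the grasp point. The pads swing forward as they close: fully open they stand 13 mm farther back than shut.
Start: joints at [1.183, 0.32, 1.565, -0, 1.257, -0.02], TCP at [0.207, 0.537, 0.231] pointing down, gripper open.
Joint ranges: [-3.11, 3.11], [-0.84, 2.01], [0.21, 2.61], [-1.34, 4.49], [0.05, 2.63], [-2.56, 2.56]. Speed limits (rad/s): [2.57, 2.57, 3.14, 3.14, 3.14, 3.14].

INTERFACE

Orientations are given as a unit quaternion [x, y, z, w].
In Python, from station import r gives the robot as it stands.
- The arm moves only by the shell command python3 -m pendant 'ROWS' [OPENING] [FORCE]. ROWS is text: rows parted by semicolons, each of 6 numbers parted by spaces: the shift along the tool's x, y, z in mm, then the turn, a rotation vector about the tool's x, y, z in degrees. In form: tx ty tz ax ay az; .... A call has 1 to 20 rows; each row is the pose to reach, as a shift and turn from the pose commanded when the call began, along the tool's axes at that moment; what a row does not reach only later rows make up. A row lasts 1/10 s, in which the tool goes at most 50 mm and 8.59 degrees, less where a joint would pass 70% of its speed; a pose out of reach is approached as far as the arm can. A call with a gripper value outside its range is refused whole. OPENING is the opening, from 0 (shut) to 1 (fully open), set as the call begins (- or left out, the last holds). The fingers move at their own pace and stop on an object; FORCE is the grip in N (left out, the last holds). Time passes only in rows, so rows that repeat a pose let the fingers close. It gives the time, the measured TCP pose, the force, the opening and the grip force at its end, in the units of the state.
- r.state(): the state, without advancing time (a new reading comes with each control period).
- r.grab_frame(name): name is "scene" or "side" or "wrist"; returns a dict with "color" (480x640x3 uint8, red, green, blue), "fx", "fy", "cx", "cy" (pixels), "position" and "attitude" of the camera in the world. Camera axes: x right, y up, looking along -z (the intrinsics and any distortion apply to the point x, -y, -z); pixel columns grow to the right and rows downward; lengths in m; the calibration is good to about 2 mm. A picture is of the moment at which its call begins. There is no depth.
- r.job_done(): hands the job in; it is judged then, once.
The state is a dict: "t": time; "joint_positions": joint angles; "qvel": joint speeds; "joint_torque": joint torques, N m; "eef_pos": TCP position; "ee_rot": TCP orientation; "force": force on the tool from outside, world axes, zero at the start; "moment": the same for the moment, N m; "opening": finger opening in m; "grip_force": force on a finger pad.
Only numpy, scipy, OpenCV 4.12 (cv2) and the standard library are available. Lean on these libraries where they do the work, as an engineer would, in place of code of your own. Each camera call takes 0.05 s, during which the arm holds its last target. There are 200 camera calls.

## Working session

There is one attempt and no reset: what is moved stays moved. The work goes in short steps, Python scripts to look and compute and a shell command to move; the robot and the scene stay as the last step left them, time stands still between calls to the robot, and variables do not carry over. Pictures are saved under pics/ and viewed, at most 13 in all, crops included, and the job is handed in when it is done.

```bash
mkdir -p pics
python3 - <<'E'
from station import r
import cv2,json,numpy as np
for n in ("scene","side"):
    f=r.grab_frame(n); cv2.imwrite(f"pics/{n}0.png",f["color"][:,:,::-1])
    print(n,{k:(np.round(v,4).tolist()) for k,v in f.items() if k!="color"})
s=r.state(); print(s, r.hold_point_z)
E
```

```text
scene {'fx': 578.257, 'fy': 578.257, 'cx': 320.5168, 'cy': 229.1214, 'position': [0.0103, -0.5292, 0.7797], 'attitude': [0.4162, -0.1563, -0.3065, 0.8417]}
side {'fx': 483.8134, 'fy': 483.8134, 'cx': 315.368, 'cy': 235.7484, 'position': [0.4641, 0.7988, 0.6187], 'attitude': [-0.0469, 0.4391, 0.894, -0.0759]}
{'t': 0.1, 'joint_positions': array([ 1.18298566e+00,  3.20225934e-01,  1.56555923e+00, -3.05954587e-06,
        1.25736654e+00, -2.00039450e-02]), 'qvel': array([ 9.55173411e-04, -1.24973706e-03, -3.37233794e-03, -1.34253892e-04,
        4.02490614e-05, -1.70353169e-03]), 'joint_torque': array([ 7.22623463e-04, -4.16405725e+01, -2.34702748e+01,  1.01622684e-04,
        4.89613463e-03,  3.40147699e-05]), 'eef_pos': array([0.20659699, 0.53615568, 0.23056663]), 'ee_rot': array([ 1.82867976e-01,  9.83137170e-01, -7.63671520e-04, -1.56427214e-04]), 'force': array([-0.07420496, -0.12131568, -0.31908433]), 'moment': array([ 0.03881198, -0.01016553, -0.04350268]), 'grip_force': 0.0, 'opening': 0.08496396108802258} 0.0187
```

View pics/scene0.png

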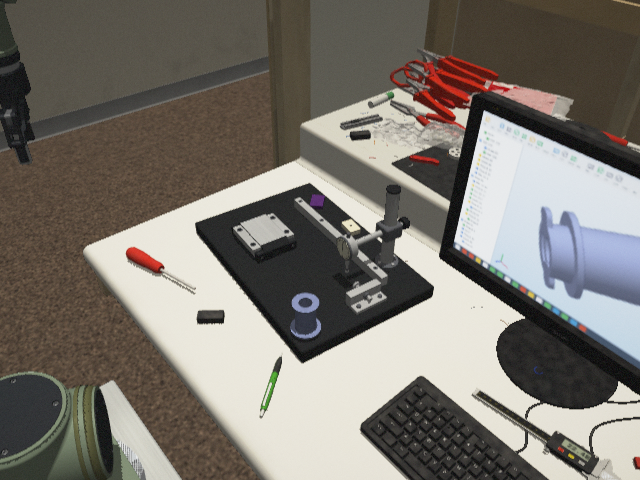

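View pics/side0.png

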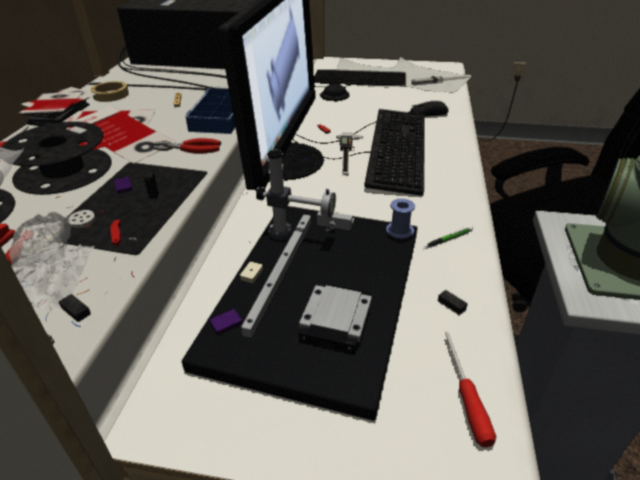

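Scene view: slab corners are near (197,222), (308,185), (433,290) and (303,360). The carriage top is near (264,233), the rail runs (297,200)-(385,280), and the stop is near (365,295). Side view: carriage top near (335,313), rail (305,220)-(247,330), stop (340,222).

```bash
cat > h.py <<'E'
from station import r
import cv2,numpy as np
from scipy.spatial.transform import Rotation as R
def cast(f,px,z):
    px=np.atleast_2d(np.asarray(px,float))
    d=np.c_[(px[:,0]-f["cx"])/f["fx"],-(px[:,1]-f["cy"])/f["fy"],-np.ones(len(px))]
    d=R.from_quat(f["attitude"]).apply(d); p=np.array(f["position"])
    return p+d*((z-p[2])/d[:,2])[:,None]
def proj(f,P):
    q=R.from_quat(f["attitude"]).inv().apply(np.atleast_2d(P)-np.array(f["position"]))
    return np.c_[f["cx"]+f["fx"]*q[:,0]/-q[:,2], f["cy"]+f["fy"]*q[:,1]/q[:,2]]
def rect(f,mask,seed,z):
    n,l,st,c=cv2.connectedComponentsWithStats(mask.astype(np.uint8))
    k=l[seed[1],seed[0]]
    if k==0: return None
    cn=max(cv2.findContours((l==k).astype(np.uint8),cv2.RETR_EXTERNAL,cv2.CHAIN_APPROX_NONE)[0],key=len)[:,0]
    w=cast(f,cn,z)[:,:2]
    rc=cv2.minAreaRect((w*1000).astype(np.float32)); return [np.round(a,1) for a in rc]+[st[k][:5].tolist()], w
E
python3 - <<'E'
from h import *
F={n:r.grab_frame(n) for n in ("scene","side")}
seeds={"scene":dict(slab=(230,225),car=(264,233),rail=(325,225),stop=(365,290)),"side":dict(slab=(370,370),car=(335,310),rail=(268,290),stop=(347,221))}
for n,f in F.items():
    g=f["color"].max(2); sat=g.astype(int)-f["color"].min(2)
    dark=g<60
    for k,s in seeds[n].items():
        print(n,k,"px",f["color"][s[1],s[0]])
        z={"slab":.03,"car":.062,"rail":.052,"stop":.058}[k]
        m=dark if k=="slab" else (g>110)&(sat<40)
        o=rect(f,m,s,z); 
        if o: print("   ",o[0])
a=cv2.resize(F["scene"]["color"][180:330,220:420],(800,600),interpolation=cv2.INTER_CUBIC)
b=cv2.resize(F["side"]["color"][180:360,230:430],(660,600),interpolation=cv2.INTER_CUBIC)
cv2.imwrite("pics/c1.png",a[:,:,::-1]);cv2.imwrite("pics/c2.png",b[:,:,::-1])
E
```

```text
scene slab px [43 42 43]
    [array([572.4, 170.4]), array([452.8, 306.5]), np.float64(83.4), [196, 184, 238, 179, 15681]]
scene car px [194 191 186]
    [array([531.6, 263.2]), array([94.6, 95.4]), np.float64(83.5), [233, 213, 61, 37, 1167]]
scene rail px [190 189 180]
    [array([506.8,   7.6]), array([908.7, 568.2]), np.float64(89.9), [83, 156, 557, 324, 63402]]
scene stop px [163 162 156]
    [array([575.8,  14.2]), array([29. , 70.1]), np.float64(83.5), [346, 279, 35, 19, 270]]
side slab px [22 23 23]
    [array([ 924.7, -717.8]), array([3489.4, 2601. ]), np.float64(5.4), [0, 0, 640, 480, 152436]]
side car px [162 162 159]
    [array([535.9, 267.4]), array([90.8, 94.4]), np.float64(83.3), [300, 286, 71, 50, 2266]]
side rail px [157 157 153]
    [array([654.9, 194.1]), array([257.2,  15.2]), np.float64(83.5), [242, 231, 59, 98, 835]]
side stop px [47 45 45]
```

View pics/c1.png

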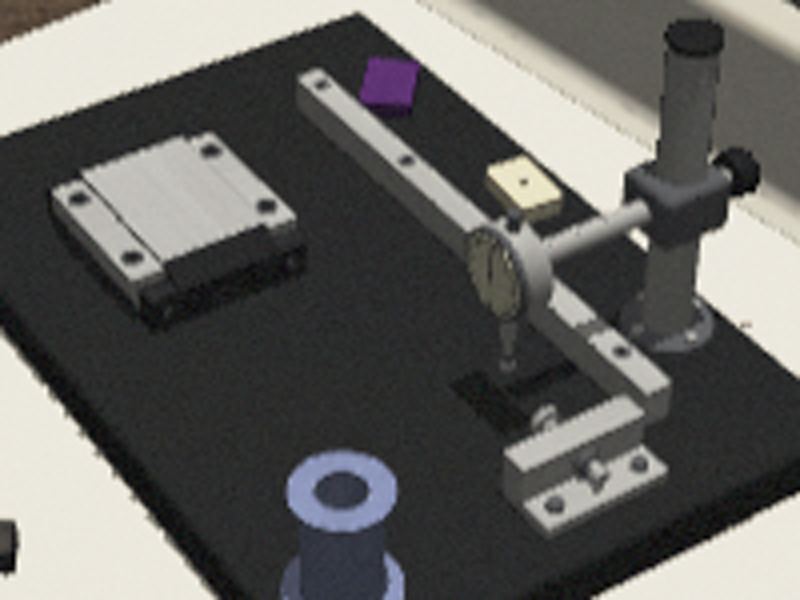

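View pics/c2.png

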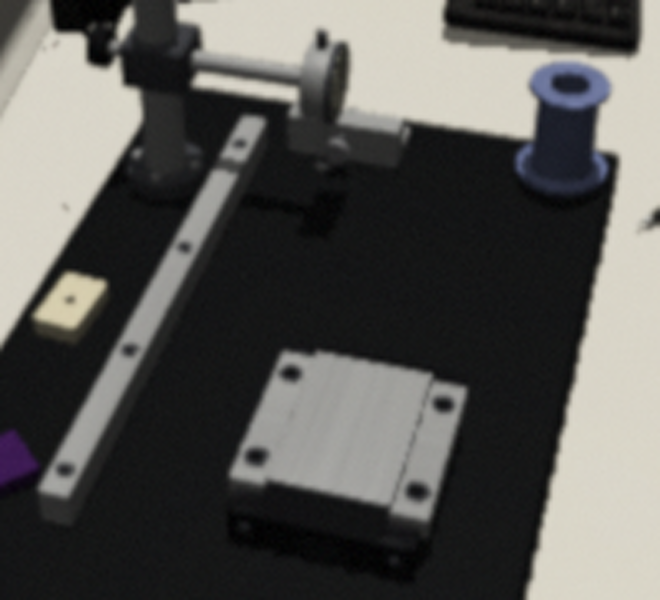

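Scene crop: the screw head is near (545,415) and the spindle tip near (507,365). The sleeve is front right, well clear. Side crop: the carriage is parallel to the rail (both at 83.5°) and about 72 mm off it. The stand's yaw is about -6.5°. In stand-aligned axes the carriage centre is at (500, 324) mm and the rail face at about 620. I'll move above the gap on the robot side of the carriage, with tool y along the rail.

```bash
python3 -m pendant '-325 -156 100 0 0 -14.6;-325 -156 100 0 0 -14.6;-325 -156 100 0 0 -14.6;-325 -156 100 0 0 -14.6;-325 -156 100 0 0 -14.6;-325 -156 100 0 0 -14.6;-325 -156 100 0 0 -14.6;-325 -156 100 0 0 -14.6;-325 -156 100 0 0 -14.6;-325 -156 100 0 0 -14.6;-325 -156 100 0 0 -14.6;-325 -156 100 0 0 -14.6;-325 -156 100 0 0 -14.6' 1
python3 - <<'E'
from h import *
s=r.state();M=R.from_quat(s["ee_rot"]).as_matrix();print(s["eef_pos"],M[:,1],M[:,2])
for n in ("scene","side"):
    f=r.grab_frame(n);cv2.imwrite(f"pics/{n}1.png",f["color"][:,:,::-1])
f=r.grab_frame("wrist");cv2.imwrite("pics/w1.png",f["color"][:,:,::-1])
a=cv2.imread("pics/side1.png");b=cv2.imread("pics/w1.png")
cv2.imwrite("pics/m1.png",np.hstack([cv2.resize(a[130:430,180:500],(400,375)),cv2.resize(b,(400,375))]))
E
```

```text
t: 1.5
eef_pos: [0.4534, 0.275, 0.1317]
ee_rot: [0.056, 0.998, 0.0, 0.0]
force: [-0.2, 0.4, 0.2]
opening: 0.0857
grip_force: 0.0
[0.45342427 0.2750476  0.13171654] [1.11072157e-01 9.93812172e-01 5.85967630e-04] [ 5.86640666e-04  5.24050741e-04 -9.99999691e-01]
```

View pics/m1.png

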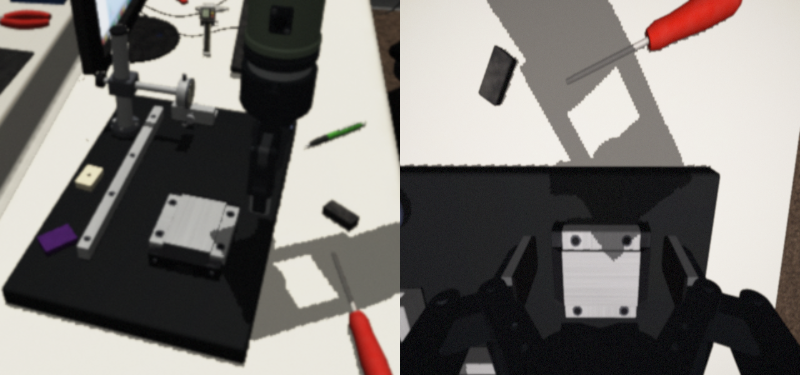

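Side crop (left): the open gripper is hanging in front of the carriage, over the slab's robot-side margin. Wrist view (right): the carriage (600,270) is centred between the fingers. Now descend.

```bash
python3 -m pendant '0 0 40 0 0 0;0 0 75 0 0 0;0 0 90 0 0 0;0 0 97 0 0 0;0 0 97 0 0 0;0 0 97 0 0 0'
python3 - <<'E'
from h import *
f=r.grab_frame("side");cv2.imwrite("pics/s2.png",cv2.resize(f["color"][230:380,270:430,::-1],(640,600),interpolation=cv2.INTER_CUBIC))
E
```

```text
t: 2.25
eef_pos: [0.4546, 0.2746, 0.0352]
ee_rot: [0.056, 0.998, 0.001, 0.001]
force: [0.5, 0.4, 0.2]
opening: 0.0853
grip_force: 0.0
```

View pics/s2.png

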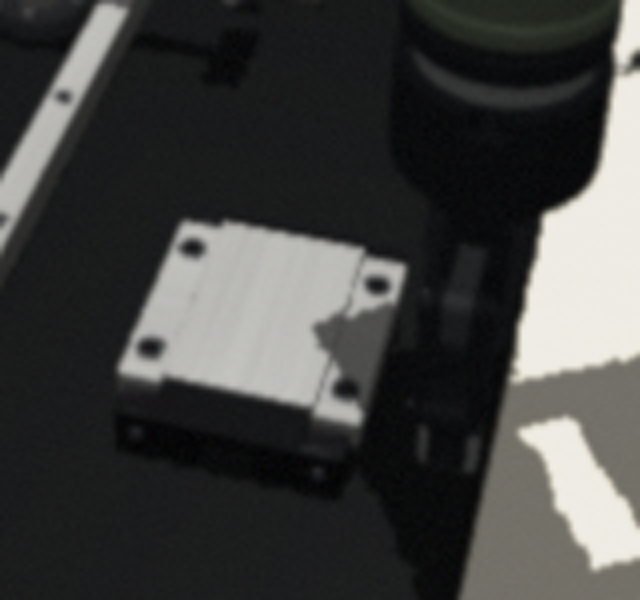

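The side crop shows the fingers beside the carriage with a gap of about 20 mm. Now push towards the rail; contact is expected after about 92 mm of travel.

```bash
python3 -m pendant '-6 0 0 0 0 0;-12 0 0 0 0 0;-16 0 0 0 0 0;-19 0 0 0 0 0;-22 0 0 0 0 0;-26 0 0 0 0 0;-30 0 0 0 0 0;-34 0 0 0 0 0;-38 0 0 0 0 0;-42 0 0 0 0 0;-46 0 0 0 0 0;-50 0 0 0 0 0;-54 0 0 0 0 0;-58 0 0 0 0 0;-62 0 0 0 0 0;-66 0 0 0 0 0;-70 0 0 0 0 0;-74 0 0 0 0 0;-77 0 0 0 0 0;-79 0 0 0 0 0'
python3 - <<'E'
from h import *
F={n:r.grab_frame(n) for n in ("scene","side")}
for n,f in F.items():
    g=f["color"].max(2); sat=g.astype(int)-f["color"].min(2)
    m=((g>100)&(sat<40))
    c=proj(f,[.60,.255,.062])[0].astype(int); o=rect(f,m,c,.062); print(n,c,o and o[0])
cv2.imwrite("pics/s3.png",cv2.resize(F["side"]["color"][200:380,220:430,::-1],(700,600),interpolation=cv2.INTER_CUBIC))
E
```

```text
t: 4.3
eef_pos: [0.5327, 0.2652, 0.0343]
ee_rot: [0.057, 0.998, 0.0, 0.0]
force: [-2.0, -0.9, -0.7]
opening: 0.0854
grip_force: 1.1
scene [290 218] [array([589.4, 255. ]), array([95.1, 86.1]), np.float64(81.2), [279, 205, 37, 35, 603]]
side [298 297] [array([602.6, 257.1]), array([91.6, 73.9]), np.float64(85.3), [266, 278, 57, 46, 1456]]
```

View pics/s3.png

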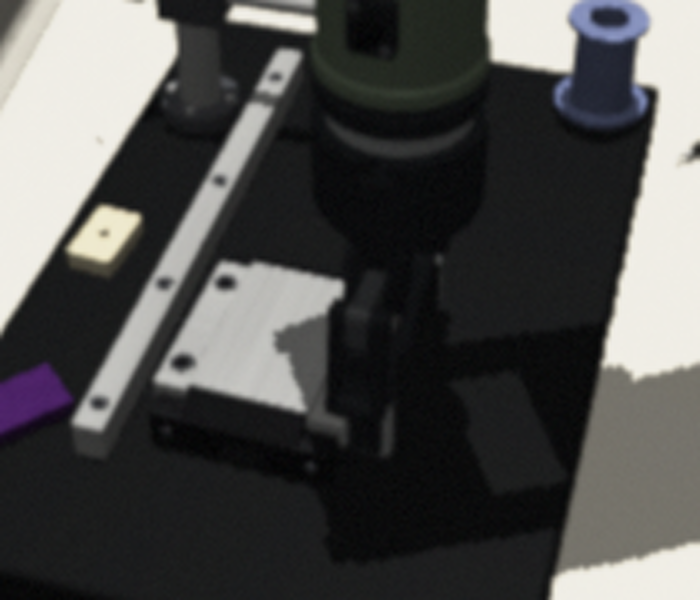

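The carriage is square in front of the fingers, and about 12-15 mm remains to the rail (friction about 2 N). I'll continue slowly.

```bash
python3 -m pendant '-2 0 0 0 0 0;-4 0 0 0 0 0;-6 0 0 0 0 0;-8 0 0 0 0 0;-9 0 0 0 0 0;-10 0 0 0 0 0;-10 0 0 0 0 0'; for i in 1 2; do :; done; python3 -m pendant '-.7 0 0 0 0 0;-1.4 0 0 0 0 0;-2 0 0 0 0 0;-2 0 0 0 0 0'
```

```text
t: 5.1
eef_pos: [0.5426, 0.2641, 0.0344]
ee_rot: [0.056, 0.998, 0.0, 0.0]
force: [-2.2, 0.1, 0.8]
opening: 0.0854
grip_force: 1.0
t: 5.5
eef_pos: [0.5445, 0.2639, 0.0343]
ee_rot: [0.056, 0.998, 0.0, 0.0]
force: [-2.2, -0.4, 0.9]
opening: 0.0856
grip_force: 1.2
```

```bash
python3 -m pendant '-.7 0 0 0 0 0;-1.4 0 0 0 0 0;-2 0 0 0 0 0;-2 0 0 0 0 0';python3 -m pendant '-.7 0 0 0 0 0;-1.4 0 0 0 0 0;-2 0 0 0 0 0;-2 0 0 0 0 0'
```

```text
t: 5.9
eef_pos: [0.5465, 0.2637, 0.0344]
ee_rot: [0.056, 0.998, 0.0, 0.0]
force: [-2.0, -0.2, 0.7]
opening: 0.0856
grip_force: 1.3
t: 6.3
eef_pos: [0.5467, 0.2635, 0.0343]
ee_rot: [0.056, 0.998, -0.0, -0.002]
force: [-7.4, 1.6, 3.4]
opening: 0.0853
grip_force: 3.8
```

Run:
```python
from h import *
f=r.grab_frame("side")
cv2.imwrite("pics/s4.png",cv2.resize(f["color"][250:370,230:370,::-1],(700,600),interpolation=cv2.INTER_CUBIC))
```

```text
(no output)
```

View pics/s4.png

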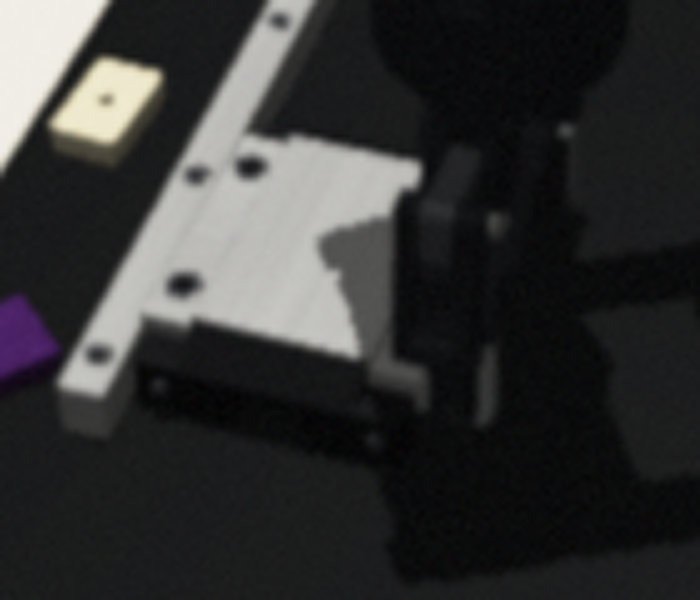

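The force rose to 7 N and the crop shows the carriage flush on the rail. The TCP ex of 513 matches the prediction. I'll back off, lift, go round to the left end, and shut the fingers.

```bash
python3 -m pendant '5 0 0 0 0 0;18 0 0 0 0 0;18 0 0 0 0 0;18 0 -45 0 0 0;18 0 -80 0 0 0;18 0 -80 0 0 0;-10 45 -80 0 0 0;-47 94 -80 0 0 0;-47 94 -80 0 0 0;-47 94 -80 0 0 0;-47 94 -80 0 0 0'
python3 -m pendant '0 0 0 0 0 0;0 0 0 0 0 0;0 0 0 0 0 0;0 0 0 0 0 0;0 0 0 0 0 0;0 0 0 0 0 0;0 0 0 0 0 0;0 0 40 0 0 0;0 0 65 0 0 0;0 0 77 0 0 0;0 0 77 0 0 0;0 0 77 0 0 0' 0 40
python3 - <<'E'
from h import *
s=r.state();p=s["eef_pos"]*1000;print(.9936*p[0]-.1132*p[1],.1132*p[0]+.9936*p[1])
f=r.grab_frame("side")
g=f["color"].max(2); sat=g.astype(int)-f["color"].min(2)
c=proj(f,[.605,.255,.062])[0].astype(int);o=rect(f,(g>100)&(sat<40),c,.062);print(o and o[0])
cv2.imwrite("pics/s5.png",cv2.resize(f["color"][220:400,200:410,::-1],(700,600),interpolation=cv2.INTER_CUBIC))
E
```

```text
t: 7.45
eef_pos: [0.6049, 0.3509, 0.1132]
ee_rot: [0.056, 0.998, -0.001, -0.001]
force: [-0.0, 0.6, -0.4]
opening: 0.085
grip_force: 0.0
t: 8.65
eef_pos: [0.6064, 0.352, 0.0383]
ee_rot: [0.056, 0.998, 0.001, 0.001]
force: [0.2, 0.1, 0.3]
opening: 0.0
grip_force: 0.0
562.6713294487427 418.3522991080914
None
```

View pics/s5.png

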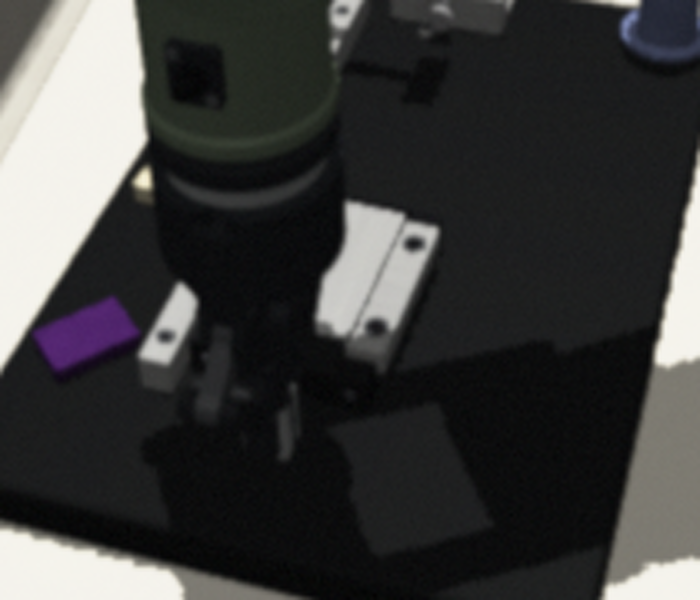

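Side crop: the shut fingers are down behind the carriage's left end, clear of the rail end at (165,370). Start the push along the rail, with a slight drift into it, and also measure the stop.

```bash
python3 -m pendant '0 -6 0 0 0 0;0 -11 0 0 0 0;0 -14 0 0 0 0;0 -17 0 0 0 0;0 -20 0 0 0 0;0 -23 0 0 0 0;0 -26 0 0 0 0;0 -29 0 0 0 0;0 -32 0 0 0 0;-.3 -36 0 0 0 0;-.6 -40 0 0 0 0;-.9 -44 0 0 0 0;-1.2 -48 0 0 0 0;-1.5 -52 0 0 0 0;-1.8 -56 0 0 0 0;-2 -60 0 0 0 0;-2.2 -64 0 0 0 0;-2.4 -68 0 0 0 0;-2.6 -72 0 0 0 0;-2.8 -75 0 0 0 0'
python3 - <<'E'
from h import *
s=r.state();p=s["eef_pos"]*1000;print(.9936*p[0]-.1132*p[1],.1132*p[0]+.9936*p[1])
A=np.array([[.9936,-.1132],[.1132,.9936]])
fs=r.grab_frame("scene");fd=r.grab_frame("side")
print("stop edge",(cast(fs,[[346.2,293],[375.5,279.2]],.058)[:,:2]*1000@A.T).round(1))
print("tip",(cast(fs,[[220+507/4,180+368/4]],.056)[:,:2]*1000@A.T).round(1))
for n,f in (("scene",fs),("side",fd)):
    g=f["color"].max(2); sat=g.astype(int)-f["color"].min(2)
    m=((g>100)&(sat<40)).astype(np.uint8)
    q=p/1000; 
    for dy in (-50,-70,-90):
        w=np.array([572,p[0]*.1132+p[1]*.9936+dy])@A/1000
        c=proj(f,[w[0],w[1],.062])[0].astype(int);o=rect(f,m,c,.062);print(n,c,o and o[0])
E
```

```text
t: 10.7
eef_pos: [0.5991, 0.2769, 0.0372]
ee_rot: [0.057, 0.998, 0.0, -0.001]
force: [-4.0, 5.1, 0.6]
opening: 0.0002
grip_force: 2.3
563.9484398117871 342.9694858974349
stop edge [[535.8  78.8]
 [602.9  79. ]]
tip [[571.4 126.4]]
scene [299 225] None
scene [305 229] [array([698.1, 224.3]), array([434.7, 208.3]), np.float64(46.2), [283, 156, 105, 123, 4287]]
scene [310 234] [array([698.1, 224.3]), array([434.7, 208.3]), np.float64(46.2), [283, 156, 105, 123, 4287]]
side [300 285] None
side [304 277] None
side [307 270] None
```

The stop face is at ey≈80 and the spindle at ey≈126, which agrees with the 45 mm given. The lateral force is sufficient, so I'll push on with less drift and slow down before the spindle.

```bash
python3 -m pendant '.6 -4 0 0 0 0;.6 -8 0 0 0 0;.6 -12 0 0 0 0;.6 -16 0 0 0 0;.6 -20 0 0 0 0;.6 -24 0 0 0 0;.6 -28 0 0 0 0;.6 -32 0 0 0 0;.6 -36 0 0 0 0;.6 -40 0 0 0 0;.6 -44 0 0 0 0;.6 -48 0 0 0 0;.6 -52 0 0 0 0;.6 -56 0 0 0 0;.6 -60 0 0 0 0;.6 -63 0 0 0 0;.6 -66 0 0 0 0;.6 -68 0 0 0 0;.6 -70 0 0 0 0'
python3 - <<'E'
from h import *
s=r.state();p=s["eef_pos"]*1000;print(.9936*p[0]-.1132*p[1],.1132*p[0]+.9936*p[1])
f=r.grab_frame("scene")
cv2.imwrite("pics/s6.png",cv2.resize(f["color"][180:330,240:400,::-1],(640,600),interpolation=cv2.INTER_CUBIC))
E
```

```text
t: 12.7
eef_pos: [0.5915, 0.2071, 0.0373]
ee_rot: [0.056, 0.998, 0.0, 0.0]
force: [0.1, 1.8, -1.5]
opening: -0.0001
grip_force: 1.0
564.232176872607 272.72350237484466
```

```bash
python3 -m pendant '-.2 -2 0 0 0 0;-.4 -4 0 0 0 0;-.6 -6 0 0 0 0;-.8 -8 0 0 0 0;-1 -9 0 0 0 0;-1 -10 0 0 0 0;-1 -11 0 0 0 0;-1 -12 0 0 0 0'
python3 -m pendant '0 -1 0 0 0 0;0 -2 0 0 0 0;0 -3 0 0 0 0;0 -4 0 0 0 0;0 -5 0 0 0 0;0 -6 0 0 0 0;0 -7 0 0 0 0;0 -8 0 0 0 0'
python3 -m pendant '0 -1 0 0 0 0;0 -2 0 0 0 0;0 -3 0 0 0 0;0 -4 0 0 0 0;0 -5 0 0 0 0;0 -6 0 0 0 0;0 -7 0 0 0 0;0 -8 0 0 0 0'
```

```text
t: 13.55
eef_pos: [0.5905, 0.1956, 0.0373]
ee_rot: [0.057, 0.998, 0.0, -0.001]
force: [-2.1, 4.8, -0.3]
opening: -0.0003
grip_force: 2.2
t: 14.35
eef_pos: [0.5896, 0.1877, 0.0374]
ee_rot: [0.057, 0.998, 0.0, -0.001]
force: [-2.7, 6.6, 0.6]
opening: -0.0001
grip_force: 3.0
t: 15.15
eef_pos: [0.5889, 0.1813, 0.0374]
ee_rot: [0.057, 0.998, 0.002, -0.0]
force: [-3.0, 10.8, -0.7]
opening: 0.0001
grip_force: 4.7
```

```bash
python3 -m pendant '0 -.5 0 0 0 0;0 -1 0 0 0 0;0 -1.5 0 0 0 0;0 -1.5 0 0 0 0'
python3 - <<'E'
from h import *
s=r.state();p=s["eef_pos"]*1000;print(.9936*p[0]-.1132*p[1],.1132*p[0]+.9936*p[1])
f=r.grab_frame("scene")
cv2.imwrite("pics/s7.png",cv2.resize(f["color"][215:315,280:400,::-1],(720,600),interpolation=cv2.INTER_CUBIC))
E
```

```text
t: 15.55
eef_pos: [0.5886, 0.1792, 0.0374]
ee_rot: [0.057, 0.998, 0.001, -0.0]
force: [-1.6, 8.2, 0.6]
opening: -0.0003
grip_force: 3.7
564.568640454814 244.73314187947128
```

View pics/s7.png

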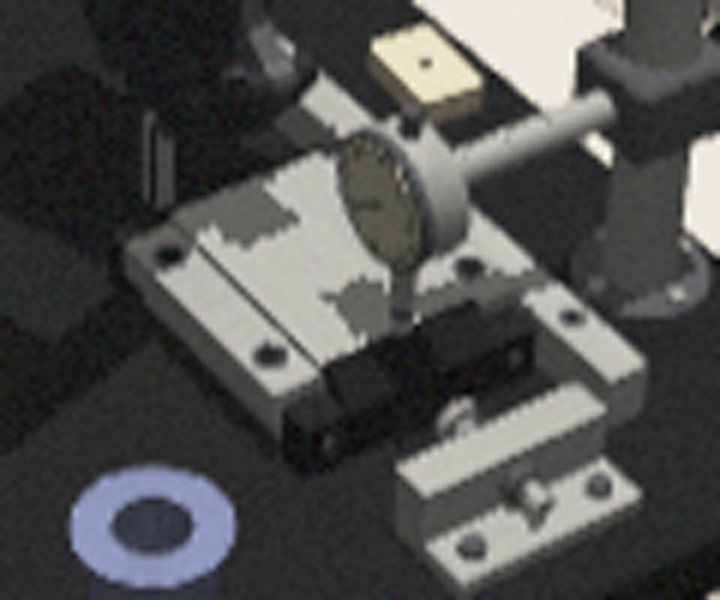

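The scene crop shows the spindle now at the top of the slope (400,310) and the needle turned. The screw head (460,415) is still a few mm from the end cap, and the carriage is along the rail. I'll creep on in small steps.

```bash
python3 -m pendant '0 -.6 0 0 0 0;0 -1.2 0 0 0 0;0 -1.8 0 0 0 0;0 -2.4 0 0 0 0'
python3 -m pendant '0 -.6 0 0 0 0;0 -1.2 0 0 0 0;0 -1.8 0 0 0 0;0 -2.4 0 0 0 0'
```

```text
t: 16.0
eef_pos: [0.5883, 0.1766, 0.0374]
ee_rot: [0.057, 0.998, 0.001, -0.0]
force: [-3.6, 7.0, 0.1]
opening: -0.0002
grip_force: 3.5
t: 16.4
eef_pos: [0.588, 0.1742, 0.0374]
ee_rot: [0.057, 0.998, 0.001, -0.0]
force: [-3.2, 6.7, 0.5]
opening: 0.0
grip_force: 3.5
```

```bash
python3 -m pendant '0 -.5 0 0 0 0;0 -1 0 0 0 0;0 -1.5 0 0 0 0;0 -2 0 0 0 0'
python3 -m pendant '0 -.5 0 0 0 0;0 -1 0 0 0 0;0 -1.5 0 0 0 0;0 -2 0 0 0 0'
```

```text
t: 16.8
eef_pos: [0.5878, 0.1722, 0.0373]
ee_rot: [0.057, 0.998, 0.001, -0.0]
force: [-1.5, 6.7, -0.7]
opening: -0.0
grip_force: 3.5
t: 17.2
eef_pos: [0.5876, 0.1703, 0.0373]
ee_rot: [0.057, 0.998, 0.001, -0.0]
force: [-1.9, 7.4, 0.3]
opening: -0.0001
grip_force: 3.5
```

```bash
python3 -m pendant '0 -.5 0 0 0 0;0 -1 0 0 0 0;0 -1.5 0 0 0 0;0 -2 0 0 0 0'
python3 -m pendant '0 -.5 0 0 0 0;0 -1 0 0 0 0;0 -1.5 0 0 0 0;0 -2 0 0 0 0'
```

```text
t: 17.6
eef_pos: [0.5874, 0.1683, 0.0374]
ee_rot: [0.057, 0.998, 0.001, -0.0]
force: [-2.2, 8.1, -0.5]
opening: -0.0002
grip_force: 3.5
t: 18.0
eef_pos: [0.5871, 0.1663, 0.0373]
ee_rot: [0.057, 0.998, 0.001, -0.001]
force: [-1.8, 6.7, -0.2]
opening: 0.0002
grip_force: 3.5
```

```bash
python3 -m pendant '0 -.5 0 0 0 0;0 -1 0 0 0 0;0 -1.5 0 0 0 0;0 -2 0 0 0 0'
python3 -m pendant '0 -.5 0 0 0 0;0 -1 0 0 0 0;0 -1.5 0 0 0 0;0 -2 0 0 0 0'
```

```text
t: 18.4
eef_pos: [0.5869, 0.1643, 0.0374]
ee_rot: [0.057, 0.998, 0.001, -0.0]
force: [-3.0, 7.4, 0.5]
opening: 0.0001
grip_force: 3.5
t: 18.8
eef_pos: [0.5868, 0.1629, 0.0374]
ee_rot: [0.057, 0.998, 0.002, -0.0]
force: [-1.6, 10.8, -0.8]
opening: 0.0002
grip_force: 5.1
```

The force has risen while motion stalls, so the carriage is at the screw. Add 0.8 mm and hold for over 2 s.

```bash
python3 -m pendant '0 -.4 0 0 0 0;0 -.8 0 0 0 0;0 -.8 0 0 0 0;0 -.8 0 0 0 0'
python3 -m pendant '0 0 0 0 0 0;0 0 0 0 0 0;0 0 0 0 0 0;0 0 0 0 0 0;0 0 0 0 0 0;0 0 0 0 0 0;0 0 0 0 0 0;0 0 0 0 0 0;0 0 0 0 0 0;0 0 0 0 0 0;0 0 0 0 0 0;0 0 0 0 0 0;0 0 0 0 0 0;0 0 0 0 0 0;0 0 0 0 0 0;0 0 0 0 0 0;0 0 0 0 0 0;0 0 0 0 0 0;0 0 0 0 0 0;0 0 0 0 0 0'
python3 - <<'E'
from h import *
f=r.grab_frame("scene")
cv2.imwrite("pics/s8.png",cv2.resize(f["color"][215:315,280:400,::-1],(720,600),interpolation=cv2.INTER_CUBIC))
E
```

```text
t: 19.2
eef_pos: [0.5868, 0.1629, 0.0374]
ee_rot: [0.057, 0.998, 0.002, -0.0]
force: [-3.0, 11.7, -0.0]
opening: -0.0
grip_force: 5.7
t: 21.2
eef_pos: [0.5868, 0.1628, 0.0374]
ee_rot: [0.057, 0.998, 0.002, -0.0]
force: [-2.5, 12.3, -0.4]
opening: 0.0001
grip_force: 5.7
```

The press is firm and steady at about 12 N. Hold briefly longer, then withdraw straight back and lift.

```bash
python3 -m pendant '0 0 0 0 0 0;0 0 0 0 0 0;0 0 0 0 0 0;0 0 0 0 0 0;0 0 0 0 0 0;0 1 0 0 0 0;0 2 0 0 0 0;0 4 0 0 0 0;0 8 0 0 0 0;0 16 0 0 0 0;0 30 0 0 0 0;0 50 0 0 0 0;0 60 0 0 0 0;0 60 0 0 0 0;0 60 -40 0 0 0;0 80 -80 0 0 0;0 80 -110 0 0 0;0 80 -110 0 0 0;0 80 -110 0 0 0'
python3 - <<'E'
from h import *
f=r.grab_frame("scene");g=r.grab_frame("side")
a=cv2.resize(f["color"][215:315,280:400,::-1],(400,333),interpolation=cv2.INTER_CUBIC)
b=cv2.resize(g["color"][200:300,240:360,::-1],(400,333),interpolation=cv2.INTER_CUBIC)
cv2.imwrite("pics/s9.png",np.hstack([a,b]))
E
```

```text
t: 23.15
eef_pos: [0.5961, 0.2396, 0.1478]
ee_rot: [0.056, 0.998, 0.0, 0.0]
force: [-0.5, -0.7, -1.0]
opening: 0.0001
grip_force: 0.0
```

View pics/s9.png

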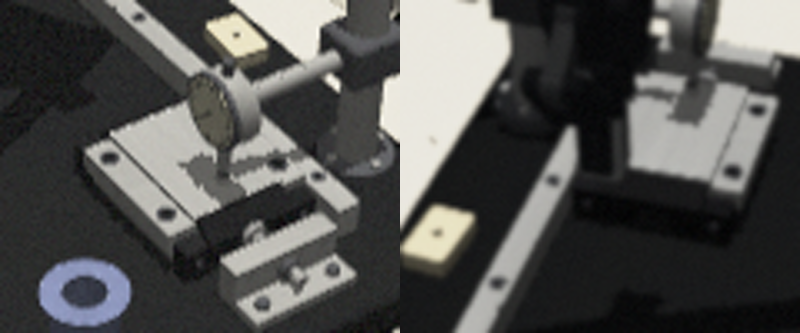

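The end cap is home on the screw head (255,232 in the left crop) and the spindle is on the flat top (222,180). As a numeric check of rail contact, I'll measure the carriage's robot-side edge against the rail.

Run:
```python
from h import *
A=np.array([[.9936,-.1132],[.1132,.9936]])
f=r.grab_frame("scene");g=cv2.cvtColor(f["color"],cv2.COLOR_RGB2GRAY).astype(np.float32)
def edge(xs,y,z,sgn):
    P=np.c_[np.c_[xs,np.full(len(xs),y)]@A/1000,np.full(len(xs),z)]
    q=proj(f,P).astype(np.float32);v=cv2.remap(g,q[:,0][None],q[:,1][None],cv2.INTER_LINEAR)[0]
    v=cv2.GaussianBlur(v[None],(9,1),2)[0];d=np.gradient(v)*sgn;i=d.argmax();return round(float(xs[i]),1),round(float(d[i]),1)
for y in range(118,206,10): print(y,"car near edge",edge(np.arange(505,540,.5),y,.062,1))
for y in range(120,350,20): print(y,"rail far edge",edge(np.arange(622,650,.5),y,.052,-1), "rail near", edge(np.arange(605,632,.5),y,.052,1))
```

```text
118 car near edge (520.0, 14.0)
128 car near edge (520.0, 15.1)
138 car near edge (520.0, 14.8)
148 car near edge (520.0, 15.2)
158 car near edge (520.0, 15.5)
168 car near edge (520.0, 15.2)
178 car near edge (534.0, 15.4)
188 car near edge (520.5, 14.9)
198 car near edge (520.5, 2.7)
120 rail far edge (634.0, 16.6) rail near (608.5, 6.6)
140 rail far edge (633.5, 16.8) rail near (622.0, 10.2)
160 rail far edge (634.5, 14.9) rail near (622.0, 7.8)
180 rail far edge (637.0, 11.8) rail near (621.5, 7.1)
200 rail far edge (624.0, 10.1) rail near (629.0, 9.7)
220 rail far edge (637.5, 14.2) rail near (629.5, 6.3)
240 rail far edge (634.5, 15.9) rail near (618.5, 12.4)
260 rail far edge (634.0, 14.9) rail near (618.5, 11.9)
280 rail far edge (635.0, 16.9) rail near (618.5, 12.4)
300 rail far edge (634.5, 12.9) rail near (618.0, 14.8)
320 rail far edge (634.5, 14.3) rail near (618.5, 12.4)
340 rail far edge (634.5, 16.0) rail near (618.0, 14.7)
```

The edge is parallel to the rail within about 0.5 mm. It fits rail contact once the side chamfer is allowed for, and there was a steady lateral force of about 4 N into the rail during the press. The bystander parts look undisturbed, so I'll hand in.

```bash
python3 -c "
from station import r
print(r.job_done())"
```

```text
the job is handed in; nothing more can be done
None
```

The job is handed in at about 23 s: the carriage was slid along the rail to the end-stop screw, pressed at about 12 N for over 2 s and released there with the spindle on its flat top; screw and spindle contact show in the final picture, while rail contact is inferred from the side force and edge measurement.

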